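# Run down the wing screw of a hold-down jig on a wood strip

## Task

With the fingertips, push the wood strip along its guides until its far end is fully home against the back stop of the hold-down jig. Then tighten the jig's wing screw by stroking its wings round clockwise (seen from above) with a fingertip, stroke after stroke, until it comes to its stop and its pad is pressed firmly on the strip. The strip is only pushed, never lifted, and the other things stay where they lie.

Things in the scene. Friction and masses are not known exactly. Their poses are not given: they have to be found in the camera images.
- jig: hold-down jig fixed to the bench: plywood base 190 x 110 x 8 mm, guide lane, grey back stop and arm. Origin: on the bench surface (z = 0) exactly under the wing screw's axis. x points along the lane to the back stop (roughly away from the robot), z up. In its frame the base covers x -130..+60, y +-55 mm; base top z = 8. Guide rails: x -60..+40, inner faces y = +-22, tops z = 22 mm.
- stop_face (a point): on the upright face of the jig's grey back stop, in the middle of the lane, at jig x = +40, y = 0, z = 17.5 mm; the strip's far end must butt here. The stop is 76 mm wide and 60 mm high
- bracket_top (a point): top of the jig's grey arm, on the screw's axis, at jig x = 0, y = 0, z = 60 mm. The arm reaches forward from the back stop over the lane: jig x -17..+60, y +-17, z 46..60 mm, with a brass collar (20 mm across) round the screw up to z = 62.5
- strip: loose wooden strip 40 x 150 x 19 mm, 0.12 kg nominal, lying on the jig's base between the rails. Origin: centre of its underside. Its own y axis runs along its length and points to the back stop; z up. It starts 35 to 55 mm short of the stop; a light push slides it. Home, its front end is at jig x = -110 mm, 50 mm out of the rails
- strip_front (a point): centre of the end face of the strip nearest the robot (the end to push), half-way up its 19 mm thickness
- strip_back (a point): centre of the other end face of the strip, half-way up; home when it lies at jig x = +40 mm
- wing_screw (a joint): turn of the wing screw in rad: 0 = fully up, growing CLOCKWISE seen from above, stop at 10.77 (1.7 turns). Starts between 0 and 2.8. Quick thread: it sinks 7 mm a turn, drags lightly (0.04 N m) and stays where it is left. The pad is sprung (5 N per mm), does not turn, meets the strip at about 8.1 rad and presses with about 14 N at the stop
- wing_mid (a point): on the wing screw's vertical axis, half-way up the wings; turns and sinks with it. x runs along the two opposite wings (at joint value q: jig x turned clockwise by q). Plain steel; each wing is an upright plate 7 mm thick reaching 34 mm from the axis and 12 mm above and below this point; hub 20 mm across. 93 mm above the bench at joint value 0, 81 mm at the stop
- pad: black round rubber pad, 22 mm across and 7 mm thick, at the lower end of the wing screw, under the arm. Origin: centre of its underside, 36 mm above the bench at joint value 0 (the strip's top is at 27 mm).
- screwdriver: loose cross-head screwdriver 29 x 210 x 27 mm beside the jig, to be left alone; origin at the centre of its underside
- tape: loose roll of black electrical tape, 60 mm across, 18 mm high, beside the jig, to be left alone; origin at the centre of its underside
- spanner: loose combination spanner 31 x 167 x 6 mm lying beside the jig, to be left alone; origin at the centre of its underside
- tin: loose round tin of screws, 74 mm across, 52 mm high, to the left of the jig, to be left alone; origin at the centre of its underside
There are look-alikes about, which are no part of the job. There is more than one size of the strip; the one meant has the size given above.

How it is judged (in metres and radians):
On the way, in this order (a step that is already met when the one before it is completed fails the run):
1. the strip is pushed home against the back stop (x of strip_back in the frame of jig above 0.037 m and z of strip_back in the frame of jig below 0.022 m), for 0.2 s.
2. the screw's pad presses on the strip (contact force between pad and strip above 5 N), for 0.2 s.
At the end, for the whole second after the job is handed in: the strip's far end lies within 3 mm of the back stop, flat on the base and at rest, and the pad of the wing screw presses on it with more than 5 N (about 9.3 rad or more of the 10.77 rad), the screw at rest (all of step 1 and contact force between pad and strip above 5 N and velocity of joint wing_screw between -0.1 and 0.1 rad/s and linear speed of strip below 0.01 m/s); the robot touches nothing.
It fails at once if the strip is lifted off the base or tipped (height (world z) of strip above 0.02 m or angle between strip's own z axis and vertical above 0.2 rad).
It fails at once if the screwdriver is moved more than 20 mm or lifted (distance of screwdriver from where it was at the start of the episode above 0.02 m).
It fails at once if the tape is moved more than 20 mm or lifted (distance of tape from where it was at the start of the episode above 0.02 m).
It fails at once if the spanner is moved more than 20 mm or lifted (distance of spanner from where it was at the start of the episode above 0.02 m).
It fails at once if the tin is moved more than 20 mm or lifted (distance of tin from where it was at the start of the episode above 0.02 m).
It also fails if it takes over 72 s, if anything falls off the work surface, if the arm or the gripper's body presses on something with over 40 N, if the wrist force passes 120 N, or if a joint passes its speed limit or range.

## Robot

A 7-joint arm with a two-finger parallel gripper is mounted at the origin on a cart in front of the work surface, level with it; the furniture and walls round the work are solid. World frame = base frame: x ahead of the robot, y to its left, z up, the work surface at z = 0. Lengths are in mm, angles in rad, forces in N, time in s.
With the tool pointing down it reaches from about 375 to 925 mm from the base axis. Payload 3.1 kg.
Tool frame: the origin (TCP) lies between the finger pads; the fingertips stand bot.tips_ahead ahead of it and the grasp point (between the pads) is the TCP (bot.tips_ahead is the distance from the TCP to the fingertips, in mm); y points along the fingers, z is the direction in which the jaws open and shut, and the axes are right-handed (so a half turn about y gives the same grasp; the last joint's range is limited). The gripper opens to 85 mm and grips with 20 to 120 N. Pads are 22 mm wide; open, the fingers measure 114 mm over their backs; the gripper's body (76 mm by 85 mm) begins 54 mm behind the grasp point. The pads swing forward as they close: fully open they stand 13 mm farther back than shut.
Start: joints at [1.062, 0.383, 0.044, 1.598, -0.018, 1.161, -0.05], TCP at [259.592, -595.916, 250.269] pointing down, gripper open.
Joint ranges: [-2.61, 2.61], [-0.41, 2.15], [-1.48, 1.57], [0, 2.5], [-1.57, 4.71], [0.05, 1.97], [-2.85, 2.85]. Speed limits (rad/s): [2.79, 2.79, 3.14, 3.14, 3.14, 3.14, 3.14].

## Interface

Orientations are given as a 3x3 rotation matrix whose columns are the frame's x, y, z axes.
In Python, from workcell import status, viewer, bot gives the robot as it stands. The module is installed in compiled form; this text tells all that it offers.
- The arm moves only by the tool move_arm, never from a script. Its argument "steps" is text: rows parted by semicolons, each of 4 numbers parted by spaces: the shift along the tool's x, y, z in m, then the turn about the tool's y in degrees. A call has 1 to 20 rows; each row is the pose to reach, as a shift and turn from the pose commanded when the call began, along the tool's axes at that moment; what a row does not reach only later rows make up. A row lasts 1/12 s, in which the tool goes at most 41.7 mm and 7.16 degrees, less where a joint would pass 70% of its speed; a pose out of reach is approached as far as the arm can. A call with a gripper value outside its range is refused whole. "jaw" is the opening, from -1 (shut) to 1 (fully open), set as the call begins (left out, the last holds). The fingers move at their own pace and stop on an object; "squeeze" is the grip in N (left out, the last holds). Time passes only in rows, so rows that repeat a pose let the fingers close. It gives the time, the measured TCP pose, the force and the opening at its end, in the units of the state.
- status.read_state(): the state, without advancing time (a new reading comes with each control period).
- viewer.grab_frame(name): name is "side" or "top"; returns the picture (384x512x3 uint8, red, green, blue); there is no depth.
- viewer.camera_params(name): a dict with "fov_y" (degrees; the focal length in pixels is half the picture's height over the tangent of half this angle, whatever the lens; pixels are square), "cx", "cy" (the principal point, pixels), "R" (3x3) and "t" (3): a world point X has camera coordinates R X + t. Camera axes: x right, y down, z forward; pixel columns grow to the right and rows downward; lengths in mm; the calibration is good to about 2 mm. A picture is of the moment at which its call begins. camera_params takes no time and is no camera call.
- bot.job_done(): hands the job in, once; it reports no verdict.
The state is a dict: "t": time; "joint_pos": joint angles; "joint_velocities": joint speeds; "joint_torque": joint torques, N m; "position": TCP position; "orientation": TCP orientation; "wrist_force": force on the tool from outside, world axes, zero at the start; "wrist_torque": the same for the moment, N m; "width": finger opening in mm.
Only numpy, scipy, OpenCV 4.12 (cv2) and the standard library are available. Lean on these libraries where they do the work, as an engineer would, in place of code of your own. Each camera call takes 0.05 s, during which the arm holds its last target.

## Working session

There is one attempt and no reset: what is moved stays moved. The work goes in short steps, Python scripts to look and compute and a tool call to move; the robot and the scene stay as the last step left them, time stands still between calls to the robot, and variables do not carry over. Pictures are saved under pics/ and viewed, and the job is handed in when it is done.

Besides the shell and the picture viewer there is one more tool, called by a JSON object that holds its "api" and its "payload". move_arm: Moves the arm, as the interface text tells. Its arguments: {"type":"object","properties":{"steps":{"type":"string"},"jaw":{"type":"number"},"squeeze":{"type":"number"}},"required":["steps"]}

```bash
mkdir -p pics; python3 - <<'E'
from workcell import status, viewer, bot
import cv2
s=status.read_state()
for k,v in s.items(): print(k,v)
print(bot.tips_ahead)
for n in("side","top"):
    print(n,viewer.camera_params(n))
    cv2.imwrite(f"pics/{n}0.png",viewer.grab_frame(n)[:,:,::-1])
E
```

```text
t 0.0
joint_pos [ 1.06222308  0.383863    0.043795    1.5995789  -0.01791301  1.16117978
 -0.04988556]
joint_velocities [-1.46317924e-03  1.93519653e-03 -1.20084774e-03 -1.90884806e-03
  8.30706903e-04  1.35019229e-04 -7.62202919e-05]
joint_torque [-2.99371377e-04 -4.33463395e+01  1.02450807e+00 -2.49514818e+01
  1.07177632e-02  1.12122291e-02  2.97344251e-06]
position [ 259.22370892 -595.10132205  248.86609904]
orientation [[-9.16762307e-01 -1.15904705e-03  3.99431508e-01]
 [-3.99433173e-01  2.36890880e-03 -9.16759253e-01]
 [ 1.16350294e-04 -9.99996522e-01 -2.63468814e-03]]
wrist_force [ 0.14580278 -0.68534739  0.10182965]
wrist_torque [-0.07331104 -0.0085913  -0.00892407]
width 85.48067358553143
19.0
side {'fov_y': 49.692257921981486, 'cx': 252.82068179870706, 'cy': 193.78409017967968, 'R': array([[-0.93875955, -0.34430733, -0.01352676],
       [-0.09844389,  0.30561559, -0.94705222],
       [ 0.33021101, -0.88772269, -0.32079451]]), 't': array([655.46986417,  82.81911724, 925.82508116])}
top {'fov_y': 52.891148648863116, 'cx': 248.79997855787906, 'cy': 186.76241948336107, 'R': array([[-0.03007371, -0.99935255, -0.0197498 ],
       [-0.99364808,  0.03203396, -0.10787637],
       [ 0.10843919,  0.0163801 , -0.99396813]]), 't': array([256.45193228, 610.2215374 , 931.36000484])}
```

View pics/side0.png

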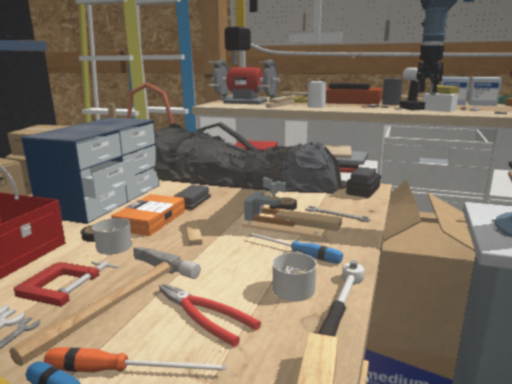

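View pics/top0.png

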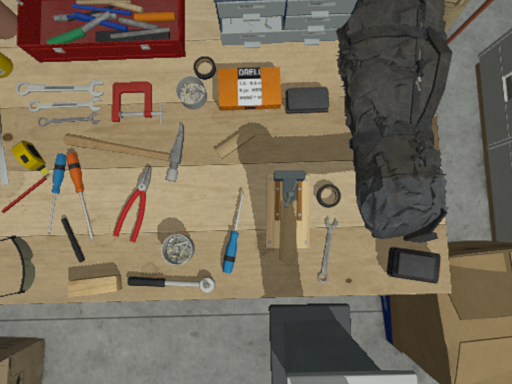

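```bash
python3 - <<'E'
import cv2
a=cv2.imread("pics/top0.png")[155:265,215:350]
cv2.imwrite("pics/tc.png",cv2.resize(a,None,fx=5.5,fy=5.4,interpolation=cv2.INTER_CUBIC))
a=cv2.imread("pics/side0.png")[170:270,220:380]
cv2.imwrite("pics/sc.png",cv2.resize(a,None,fx=5,fy=5,interpolation=cv2.INTER_CUBIC))
E
```

```text
(no output)
```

View pics/tc.png

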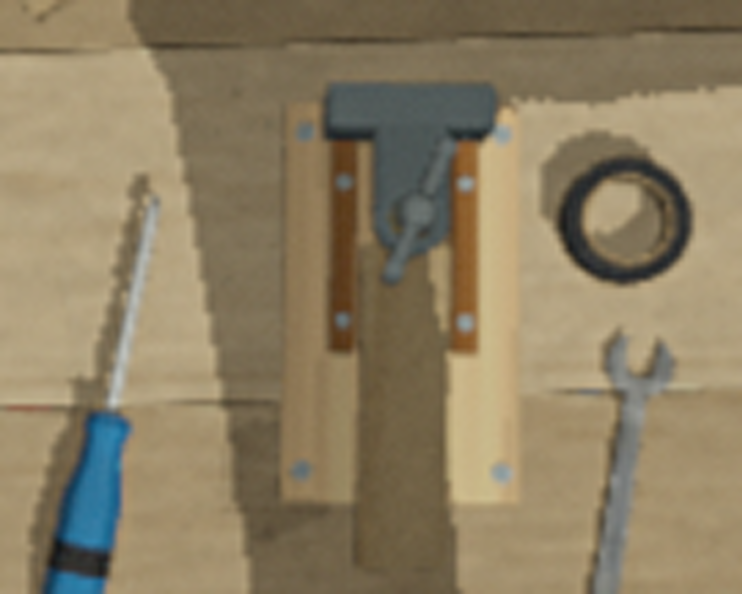

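View pics/sc.png

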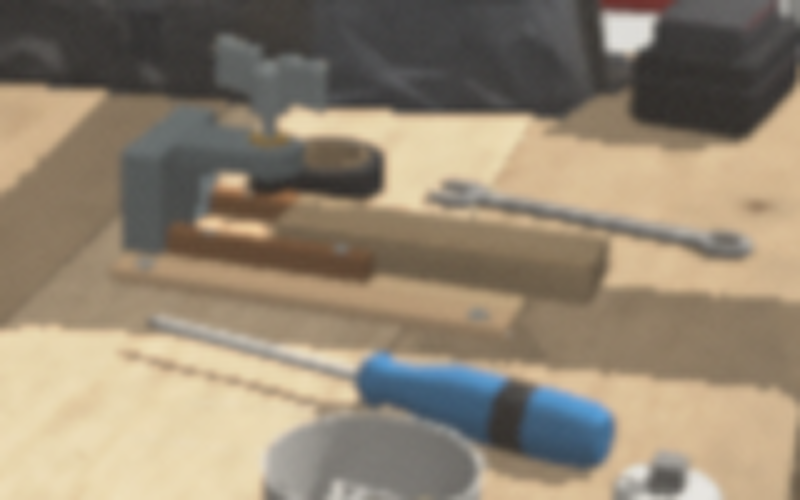

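```bash
cat > h.py <<'E'
import numpy as np, cv2
from workcell import status, viewer, bot
P={n:viewer.camera_params(n) for n in("side","top")}
def proj(n,X):
    p=P[n]; X=np.atleast_2d(X).astype(float); c=X@p["R"].T+p["t"]
    f=192/np.tan(np.radians(p["fov_y"]/2))
    return np.c_[p["cx"]+f*c[:,0]/c[:,2],p["cy"]+f*c[:,1]/c[:,2]]
def ray(n,uv,z):
    p=P[n]; f=192/np.tan(np.radians(p["fov_y"]/2))
    d=p["R"].T@np.array([(uv[0]-p["cx"])/f,(uv[1]-p["cy"])/f,1]); o=-p["R"].T@p["t"]
    return o+d*(z-o[2])/d[2]
def J2W(q,X):
    x,y,a=q; X=np.atleast_2d(X).astype(float); c,s=np.cos(a),np.sin(a)
    return np.c_[x+c*X[:,0]-s*X[:,1],y+s*X[:,0]+c*X[:,1],X[:,2]]
E
python3 - <<'E'
from h import *
from scipy.optimize import least_squares
tc=lambda u,v:((u+.5)/5.5-.5+215,(v+.5)/5.4-.5+155)
sc=lambda u,v:((u+.5)/5-.5+220,(v+.5)/5-.5+170)
obs=[((-130,55,8),tc(283,500)),((-130,-55,8),tc(518,500)),
((40,38,60),tc(325,137)),((40,-38,60),tc(497,137)),((60,38,60),tc(328,86)),((60,-38,60),tc(495,86)),
((-60,22,22),tc(356,350)),((-60,-22,22),tc(452,350))]
sobs=[((40,38,60),sc(122,155)),((-130,55,8),sc(512,322))]
def r(q,so=True):
    R=[ (proj("top",J2W(q,X))[0]-uv) for X,uv in obs]
    if so: R+=[ (proj("side",J2W(q,X))[0]-uv) for X,uv in sobs]
    return np.ravel(R)
for so in(0,1):
    s=least_squares(r,[600,0,0],kwargs=dict(so=so)); print(s.x,np.degrees(s.x[2])); print(r(s.x).reshape(-1,2).round(1))
q=s.x; np.save("jig.npy",q)
a=q[2]
for n,(u,v),z in (("stripFL",tc(355,570),27),("stripFR",tc(456,570),27),("hubtop",tc(418,210),103),("wing far",tc(450,143),103),("wing near",tc(393,275),103)):
    w=ray("top",(u,v),z); d=w-[q[0],q[1],0]; c,s_=np.cos(a),np.sin(a)
    print(n,w.round(1),"jig",(c*d[0]+s_*d[1]).round(1),(-s_*d[0]+c*d[1]).round(1))
for n,u,z in(("tape",tc(625,220),18),("spanner top",tc(640,340),6),("spanner left jaw",tc(605,370),6),("sd tip",tc(152,200),10),("sd handle R",tc(130,420),20)): print(n,ray("top",u,z).round(0))
print(ray("top",(177,249),52).round(),ray("top",(232,272),20).round(),ray("top",(324,278),5).round())
E
```

```text
[ 5.92125419e+02  1.39145664e+02 -4.15301084e-02] -2.37949993287419
[[-0.3  0.5]
 [ 0.6  1. ]
 [ 0.  -1.5]
 [-0.1 -1.2]
 [-0.5 -0.2]
 [ 0.3  0.1]
 [-0.1  0.5]
 [ 0.   0.7]
 [ 8.6  0.6]
 [ 0.2  1.5]]
[ 5.94306881e+02  1.39689991e+02 -4.08289384e-02] -2.3393258523357834
[[-0.5 -0.4]
 [ 0.4  0.2]
 [-0.2 -2.4]
 [-0.3 -2.1]
 [-0.8 -1. ]
 [-0.  -0.8]
 [-0.3 -0.3]
 [-0.2 -0.1]
 [ 7.6  0.6]
 [-0.8  1.4]]
stripFL [434. 168.  27.] jig -161.3 21.7
stripFR [432.7 122.7  27. ] jig -160.8 -23.6
hubtop [591.8 139.8 103. ] jig -2.5 -0.0
wing far [620.3 125.1 103. ] jig 26.6 -13.6
wing near [564.2 151.4 103. ] jig -30.6 10.5
tape [592.  37.  18.]
spanner top [535.  31.   6.]
spanner left jaw [522.  48.   6.]
sd tip [609. 255.  10.]
sd handle R [505. 268.  20.]
[470. 416.  52.] [408. 286.  20.] [385.  56.   5.]
```

```bash
cat >> h.py <<'E'
def tool(target, zdir=None):
    "shift in tool axes (m) from measured pose to world target TCP"
    s=status.read_state(); R=np.array(s["orientation"]); d=np.array(target)-s["position"]
    return (R.T@d/1000).round(4)
E
python3 - <<'E'
from h import *
q=np.array([592.1,139.2,-.0415]); np.save("jig.npy",q)
print(J2W(q,[[-205,0,0],[-110,0,0]]))
print(tool((430,-300,249)),tool((389,147.7,249)))
E
```

```text
[[387.27650529 147.7050582    0.        ]
 [482.19471016 143.76368977   0.        ]]
[-0.2744  0.0004 -0.2024] [-0.4157  0.0015 -0.6292]
```

{"api": "move_arm", "payload": {"steps": "-0.274 0 -0.202 26;-0.274 0 -0.202 26;-0.274 0 -0.202 26;-0.274 0 -0.202 26;-0.274 0 -0.202 26;-0.274 0 -0.202 26;-0.274 0 -0.202 26;-0.274 0 -0.202 26;-0.274 0 -0.202 26;-0.416 0 -0.629 26;-0.416 0 -0.629 26;-0.416 0 -0.629 26;-0.416 0 -0.629 26;-0.416 0 -0.629 26;-0.416 0 -0.629 26;-0.416 0 -0.629 26;-0.416 0 -0.629 26;-0.416 0 -0.629 26;-0.416 0 -0.629 26;-0.416 0 -0.629 26", "jaw": -1}}

```text
t: 1.77
position: [388.6, 149.9, 250.4]
orientation: [[-0.999, 0.001, -0.04], [0.04, 0.0, -0.999], [-0.001, -1.0, -0.0]]
wrist_force: [0.9, 0.2, -0.8]
width: -0.4
```

```bash
python3 - <<'E'
from h import *
print(bot.tips_ahead, tool((388,147.7,110)), tool((388,147.7,36)))
cv2.imwrite("pics/t1.png",cv2.resize(viewer.grab_frame("top")[130:310,200:370,::-1],None,fx=3.3,fy=3.3))
cv2.imwrite("pics/s1.png",cv2.resize(viewer.grab_frame("side")[100:300,200:420,::-1],None,fx=3,fy=3))
E
```

```text
19.0 [0.0006 0.1404 0.0023] [0.0006 0.2144 0.0023]
```

View pics/s1.png

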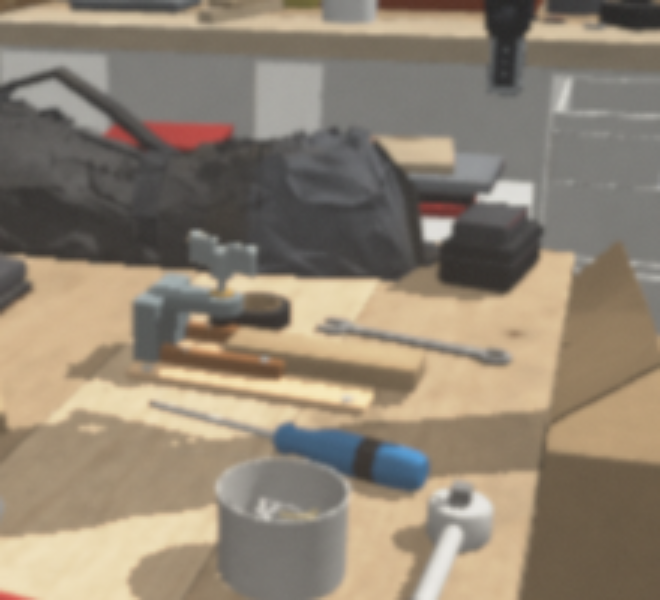

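View pics/t1.png

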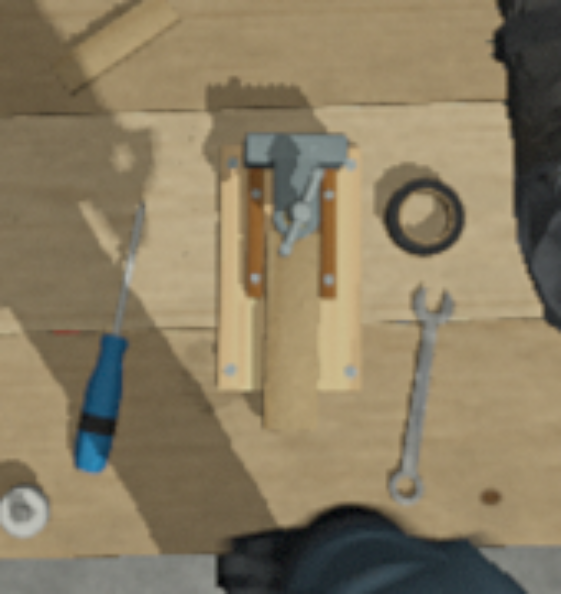

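```bash
python3 - <<'E'
from h import *
print(proj("side",[[388,148,231.4],[388,148,225]]), "obs ~", 200+505/3,100+92/3)
E
```

```text
[[368.7320638  130.58763678]
 [368.49443123 133.69562933]] obs ~ 368.33333333333337 130.66666666666666
```

{"api": "move_arm", "payload": {"steps": "0.001 0.04 0.002 0;0.001 0.08 0.002 0;0.001 0.12 0.002 0;0.001 0.15 0.002 0;0.001 0.175 0.002 0;0.001 0.195 0.002 0;0.001 0.205 0.002 0;0.001 0.21 0.002 0;0.001 0.213 0.002 0;0.001 0.213 0.002 0"}}

```text
t: 2.7
position: [389.3, 144.9, 37.6]
orientation: [[-0.999, 0.001, -0.043], [0.043, 0.0, -0.999], [-0.001, -1.0, -0.0]]
wrist_force: [0.4, -0.4, 0.7]
width: -0.1
```

{"api": "move_arm", "payload": {"steps": "-0.010 0.003 -0.003 0;-0.020 0.003 -0.003 0;-0.026 0.003 -0.003 0;-0.031 0.003 -0.003 0;-0.036 0.003 -0.003 0;-0.041 0.003 -0.003 0;-0.046 0.003 -0.003 0;-0.051 0.003 -0.003 0;-0.056 0.003 -0.003 0;-0.061 0.003 -0.003 0;-0.066 0.003 -0.003 0;-0.070 0.003 -0.003 0;-0.073 0.003 -0.003 0;-0.075 0.003 -0.003 0;-0.077 0.003 -0.003 0;-0.078 0.003 -0.003 0;-0.078 0.003 -0.003 0"}}

```text
t: 4.12
position: [467.1, 144.6, 34.3]
orientation: [[-0.999, 0.001, -0.043], [0.043, 0.0, -0.999], [-0.001, -1.0, -0.0]]
wrist_force: [-0.3, -0.0, -0.0]
width: -0.2
```

```bash
python3 - <<'E'
from h import *
cv2.imwrite("pics/s2.png",cv2.resize(viewer.grab_frame("side")[150:270,220:380,::-1],None,fx=5,fy=5))
q=np.load("jig.npy"); print(status.read_state()["position"])
print([(proj("side",J2W(q,[-110,y,z]))[0]-[220,150])*5 for y in(20,-20) for z in (27,)])
E
```

```text
[467.03567846 144.59913021  34.33557936]
[array([487.5264246, 351.9154196]), array([508.70287276, 321.25026194])]
```

View pics/s2.png

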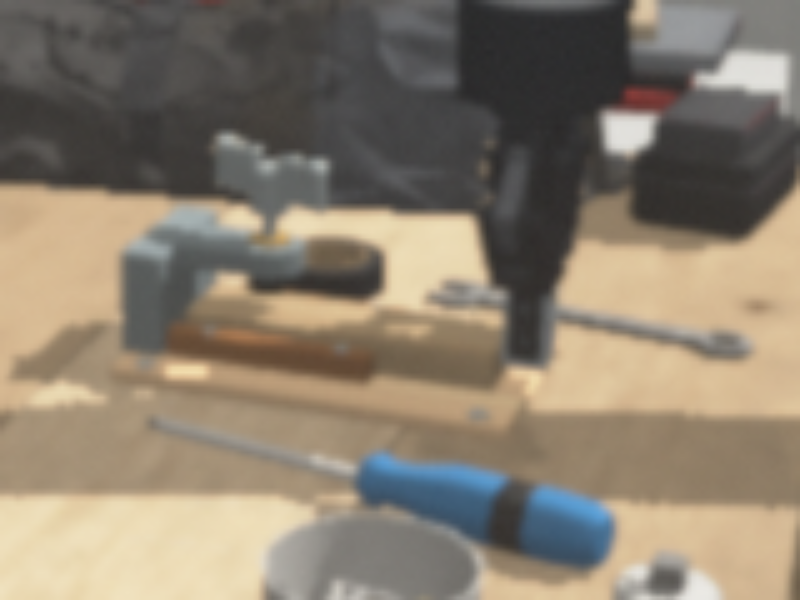

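{"api": "move_arm", "payload": {"steps": "-0.001 0 0 0;-0.002 0 0 0;-0.003 0 0 0;-0.004 0 0 0;-0.005 0 0 0;-0.005 0 0 0"}}

```text
t: 4.67
position: [471.7, 144.4, 34.2]
orientation: [[-0.999, -0.0, -0.043], [0.043, 0.0, -0.999], [0.0, -1.0, -0.0]]
wrist_force: [-1.6, -0.3, 0.6]
width: 0.0
```

{"api": "move_arm", "payload": {"steps": "-0.001 0 0 0;-0.002 0 0 0;-0.003 0 0 0;-0.004 0 0 0;-0.004 0 0 0"}}

```text
t: 5.08
position: [471.9, 144.3, 33.6]
orientation: [[-0.999, -0.007, -0.042], [0.042, -0.002, -0.999], [0.007, -1.0, 0.002]]
wrist_force: [-8.1, 0.7, 7.6]
width: 0.2
```

{"api": "move_arm", "payload": {"steps": "0.012 0 0 0;0.024 0 0 0;0.024 -0.03 0 0;0.024 -0.07 0 0;0.024 -0.11 0 0;0.024 -0.14 0 0;0.024 -0.14 0 0"}}

```text
t: 5.67
position: [457.8, 147.3, 181.5]
orientation: [[-0.999, 0.016, -0.043], [0.043, 0.003, -0.999], [-0.016, -1.0, -0.004]]
wrist_force: [0.8, -0.0, 0.7]
width: -0.1
```

```bash
python3 - <<'E'
from h import *
cv2.imwrite("pics/s3.png",cv2.resize(viewer.grab_frame("side")[150:270,220:380,::-1],None,fx=5,fy=5))
cv2.imwrite("pics/t3.png",cv2.resize(viewer.grab_frame("top")[155:265,235:345,::-1],None,fx=5,fy=5,interpolation=cv2.INTER_CUBIC))
q=np.load("jig.npy"); 
A=np.radians(215); p=J2W(q,[30*np.cos(A),30*np.sin(A),0])[0]
print(p,tool((p[0],p[1],170)))
E
```

```text
[566.8326997 123.027074    0.       ] [-0.1137  0.0069  0.0175]
```

View pics/s3.png

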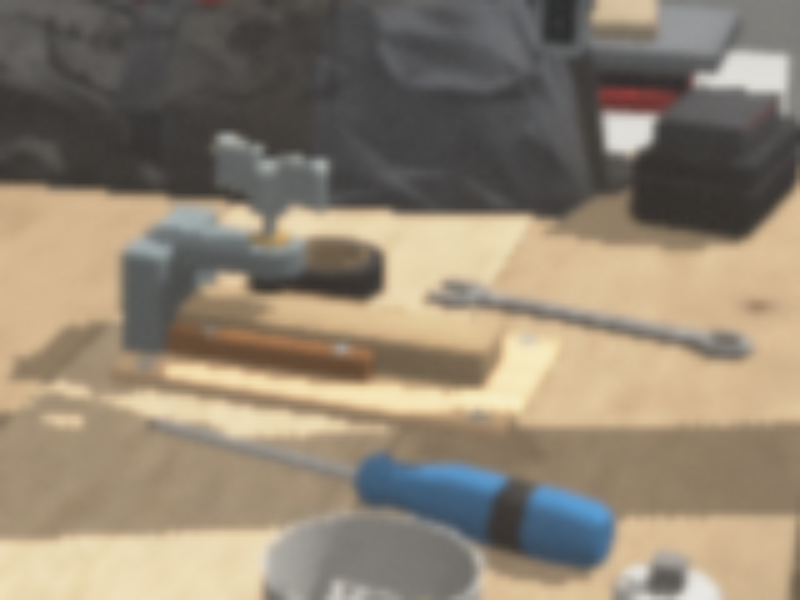

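View pics/t3.png

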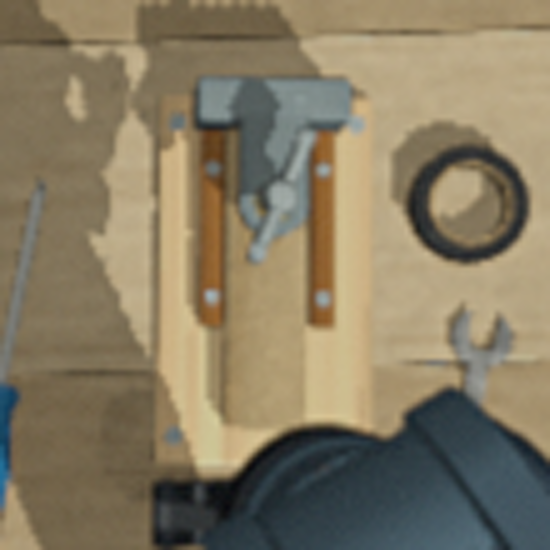

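{"api": "move_arm", "payload": {"steps": "-0.03 0 0.017 0;-0.06 0 0.017 0;-0.09 0 0.017 0;-0.105 0 0.017 0;-0.11 0 0.017 0;-0.11 0 0.017 0;-0.11 0 0.017 0"}}

```text
t: 6.35
position: [559.1, 123.6, 172.6]
orientation: [[-0.999, -0.004, -0.042], [0.042, -0.0, -0.999], [0.004, -1.0, 0.001]]
wrist_force: [-0.1, -0.4, -0.0]
width: 0.3
```

```bash
cat >> h.py <<'E'
def orbit(angs,R=30,z=92):
    q=np.load("jig.npy"); A=np.radians(angs)
    for a,p in zip(angs,J2W(q,np.c_[R*np.cos(A),R*np.sin(A),z+0*A])): print(a,tool(p).round(3))
E
python3 - <<'E'
from h import *
print(status.read_state()["position"],status.read_state()["orientation"]); orbit([215])
E
```

```text
[559.13312781 123.63499989 172.59571235] [[-9.99102428e-01 -3.80121283e-03 -4.21887426e-02]
 [ 4.21903873e-02 -3.53477320e-04 -9.99109527e-01]
 [ 3.78291519e-03 -9.99992713e-01  5.13534690e-04]]
215 [-0.008  0.081  0.   ]
```

{"api": "move_arm", "payload": {"steps": "-0.008 0.02 0 0;-0.008 0.04 0 0;-0.008 0.055 0 0;-0.008 0.067 0 0;-0.008 0.076 0 0;-0.008 0.08 0 0;-0.008 0.08 0 0;-0.008 0.08 0 0"}}

```text
t: 7.02
position: [569.0, 123.5, 94.7]
orientation: [[-0.999, 0.001, -0.043], [0.043, 0.0, -0.999], [-0.001, -1.0, -0.0]]
wrist_force: [0.3, 0.6, 0.4]
width: -0.0
```

```bash
python3 - <<'E'
from h import *
print(status.read_state()["position"],status.read_state()["orientation"]); orbit(list(range(215,15,-10)))
cv2.imwrite("pics/s4.png",cv2.resize(viewer.grab_frame("side")[150:270,220:380,::-1],None,fx=5,fy=5))
E
```

```text
[569.01915086 123.4519105   94.73595763] [[-9.99092475e-01  6.18197674e-04 -4.25892387e-02]
 [ 4.25893522e-02  1.71614417e-04 -9.99092647e-01]
 [-6.10327823e-04 -9.99999794e-01 -1.97787311e-04]]
215 [0.002 0.003 0.   ]
205 [ 0.005  0.003 -0.004]
195 [ 0.007  0.003 -0.009]
185 [ 0.008  0.003 -0.014]
175 [ 0.008  0.003 -0.019]
165 [ 0.007  0.003 -0.024]
155 [ 0.005  0.003 -0.029]
145 [ 0.002  0.003 -0.034]
135 [-0.001  0.003 -0.038]
125 [-0.005  0.003 -0.041]
115 [-0.01   0.003 -0.044]
105 [-0.015  0.003 -0.046]
95 [-0.02   0.003 -0.047]
85 [-0.025  0.003 -0.047]
75 [-0.03   0.003 -0.046]
65 [-0.035  0.003 -0.044]
55 [-0.04   0.003 -0.041]
45 [-0.044  0.003 -0.038]
35 [-0.047  0.003 -0.034]
25 [-0.05   0.003 -0.029]
```

View pics/s4.png

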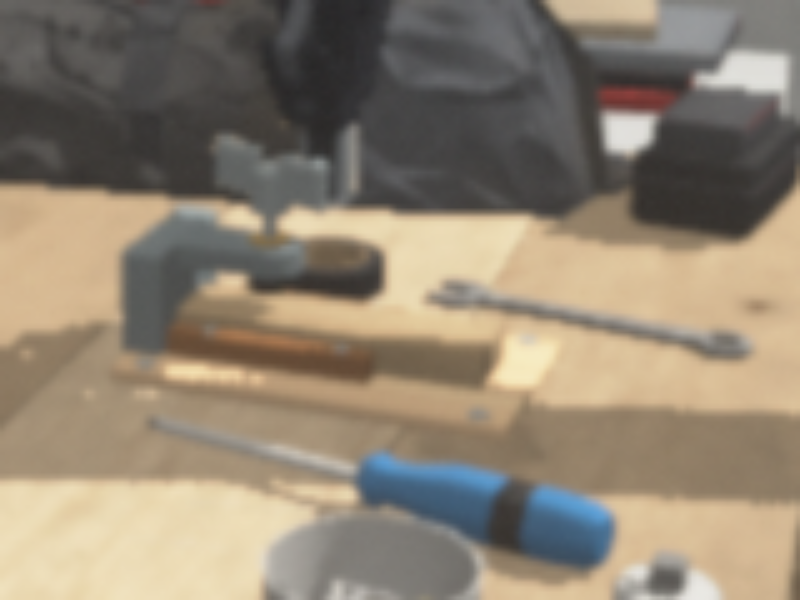

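{"api": "move_arm", "payload": {"steps": "0.005 0.003 -0.004 0;0.007 0.003 -0.009 0;0.008 0.003 -0.014 0;0.008 0.003 -0.019 0;0.007 0.003 -0.024 0;0.005 0.003 -0.029 0;0.002 0.003 -0.034 0;-0.001 0.003 -0.038 0;-0.005 0.003 -0.041 0;-0.010 0.003 -0.044 0;-0.015 0.003 -0.046 0;-0.020 0.003 -0.047 0;-0.025 0.003 -0.047 0;-0.030 0.003 -0.046 0;-0.035 0.003 -0.044 0;-0.035 0.003 -0.044 0"}}

```text
t: 8.4
position: [607.6, 165.4, 91.5]
orientation: [[-0.999, 0.002, -0.044], [0.044, 0.001, -0.999], [-0.002, -1.0, -0.001]]
wrist_force: [-0.0, 1.7, -0.7]
width: 0.1
```

```bash
python3 - <<'E'
from h import *
s=status.read_state();print(s["position"],s["orientation"][:,0]); orbit(list(range(65,-140,-10)))
cv2.imwrite("pics/s5.png",cv2.resize(viewer.grab_frame("side")[150:270,220:380,::-1],None,fx=5,fy=5))
cv2.imwrite("pics/t5.png",cv2.resize(viewer.grab_frame("top")[155:265,235:345,::-1],None,fx=5,fy=5,interpolation=cv2.INTER_CUBIC))
E
```

```text
[607.60136762 165.35520413  91.53110355] [-0.99902137  0.04417206 -0.00226573]
65 [ 0.002 -0.    -0.   ]
55 [-0.003 -0.     0.002]
45 [-0.007 -0.     0.006]
35 [-0.01 -0.    0.01]
25 [-0.013 -0.     0.014]
15 [-0.015 -0.     0.019]
5 [-0.016 -0.     0.024]
-5 [-0.016 -0.     0.029]
-15 [-0.015 -0.     0.034]
-25 [-0.013 -0.     0.039]
-35 [-0.01  -0.     0.044]
-45 [-0.007 -0.     0.048]
-55 [-0.003 -0.     0.051]
-65 [ 0.002 -0.     0.054]
-75 [ 0.006 -0.     0.056]
-85 [ 0.012 -0.001  0.057]
-95 [ 0.017 -0.001  0.057]
-105 [ 0.022 -0.001  0.056]
-115 [ 0.027 -0.001  0.054]
-125 [ 0.032 -0.001  0.051]
-135 [ 0.036 -0.001  0.048]
```

View pics/s5.png

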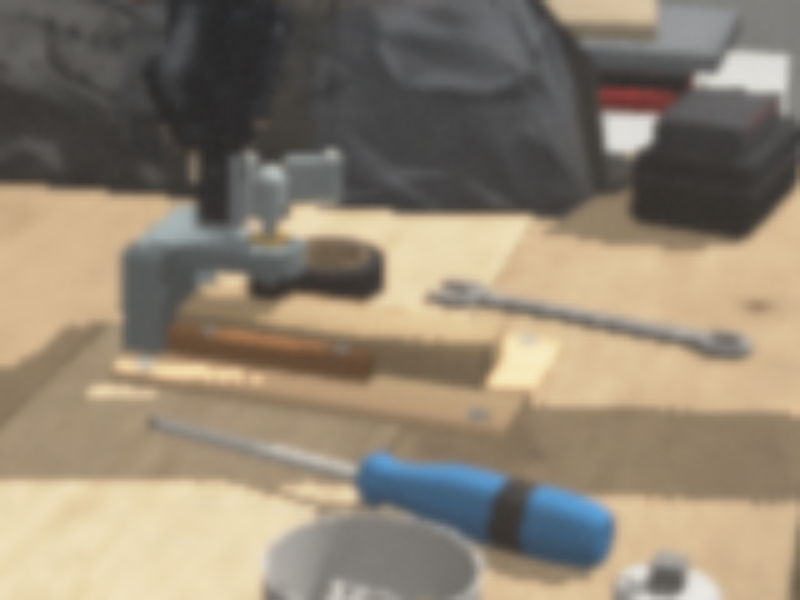

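View pics/t5.png

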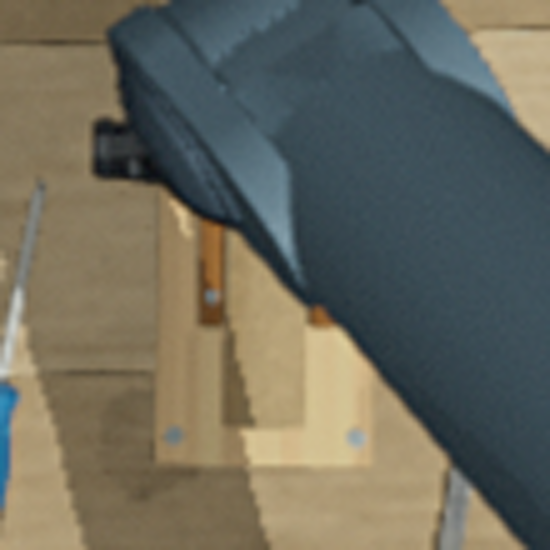

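{"api": "move_arm", "payload": {"steps": "-0.003 0 0.002 0;-0.007 0 0.006 0;-0.010 0 0.010 0;-0.013 0 0.014 0;-0.015 0 0.019 0;-0.016 0 0.024 0;-0.016 0 0.029 0;-0.015 0 0.034 0;-0.013 0 0.039 0;-0.010 0 0.044 0;-0.007 0 0.048 0;-0.003 0 0.051 0;0.002 0 0.054 0;0.006 0 0.056 0;0.012 0 0.057 0;0.017 0 0.057 0;0.022 0 0.056 0;0.027 0 0.054 0;0.032 0 0.051 0;0.036 0 0.048 0"}}

```text
t: 10.17
position: [566.5, 119.1, 91.0]
orientation: [[-0.999, -0.002, -0.043], [0.043, -0.001, -0.999], [0.002, -1.0, 0.001]]
wrist_force: [0.9, -0.9, 0.1]
width: 0.3
```

```bash
python3 - <<'E'
from h import *
s=status.read_state();print(s["position"],s["orientation"][:,0]); orbit(list(range(-135,-345,-10)))
cv2.imwrite("pics/s6.png",cv2.resize(viewer.grab_frame("side")[150:270,220:380,::-1],None,fx=5,fy=5))
E
```

```text
[566.4559055  119.14758844  90.97248355] [-0.9990825   0.04279746  0.00159191]
-135 [-0.004 -0.001  0.   ]
-145 [-0.    -0.001 -0.004]
-155 [ 0.002 -0.001 -0.008]
-165 [ 0.004 -0.001 -0.013]
-175 [ 0.005 -0.001 -0.018]
-185 [ 0.005 -0.001 -0.024]
-195 [ 0.004 -0.001 -0.029]
-205 [ 0.002 -0.001 -0.034]
-215 [-0.    -0.001 -0.038]
-225 [-0.004 -0.001 -0.042]
-235 [-0.008 -0.001 -0.046]
-245 [-0.012 -0.001 -0.048]
-255 [-0.017 -0.001 -0.05 ]
-265 [-0.022 -0.001 -0.051]
-275 [-0.027 -0.001 -0.051]
-285 [-0.032 -0.001 -0.05 ]
-295 [-0.037 -0.001 -0.048]
-305 [-0.042 -0.001 -0.046]
-315 [-0.046 -0.001 -0.042]
-325 [-0.049 -0.001 -0.038]
-335 [-0.052 -0.001 -0.034]
```

View pics/s6.png

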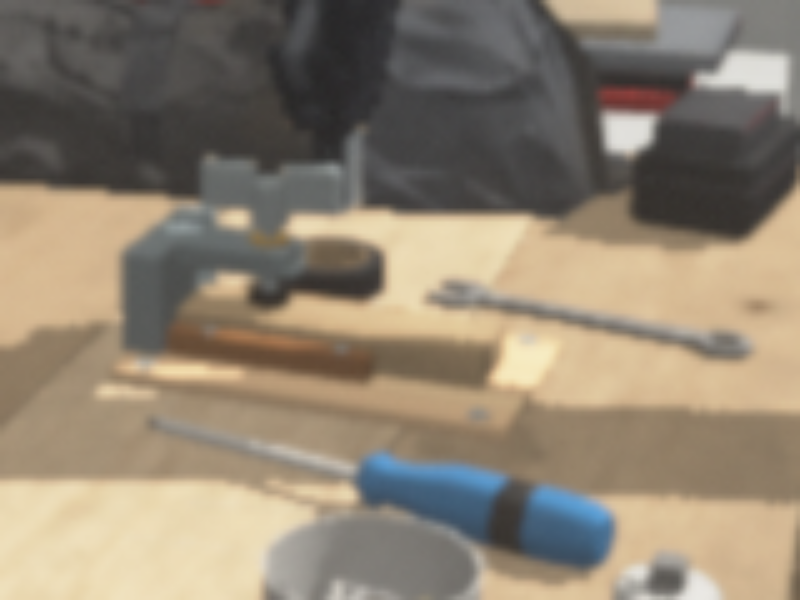

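{"api": "move_arm", "payload": {"steps": "0 -0.001 -0.004 0;0.002 -0.001 -0.008 0;0.004 -0.001 -0.013 0;0.005 -0.001 -0.018 0;0.005 -0.001 -0.024 0;0.004 -0.001 -0.029 0;0.002 -0.001 -0.034 0;0 -0.001 -0.038 0;-0.004 -0.001 -0.042 0;-0.008 -0.001 -0.046 0;-0.012 -0.001 -0.048 0;-0.017 -0.001 -0.050 0;-0.022 -0.001 -0.051 0;-0.027 -0.001 -0.051 0;-0.032 -0.001 -0.050 0;-0.037 -0.001 -0.048 0;-0.042 -0.001 -0.046 0;-0.046 -0.001 -0.042 0;-0.049 -0.001 -0.038 0;-0.052 -0.001 -0.034 0"}}

```text
t: 11.88
position: [621.9, 151.1, 92.6]
orientation: [[-0.999, 0.001, -0.043], [0.043, 0.001, -0.999], [-0.001, -1.0, -0.001]]
wrist_force: [-1.6, 2.5, 0.2]
width: -0.2
```

```bash
python3 - <<'E'
from h import *
s=status.read_state();print(s["position"],s["orientation"][:,0]); orbit(list(range(-335,-416,-5)))
cv2.imwrite("pics/s7.png",cv2.resize(viewer.grab_frame("side")[150:270,220:380,::-1],None,fx=5,fy=5))
E
```

```text
[621.9433271  151.074419    92.58627938] [-0.99906504  0.04321937 -0.00106004]
-335 [0.002 0.001 0.   ]
-340 [0.001 0.001 0.003]
-345 [0.    0.001 0.005]
-350 [-0.     0.001  0.008]
-355 [-0.001  0.001  0.01 ]
-360 [-0.001  0.001  0.013]
-365 [-0.001  0.001  0.016]
-370 [-0.     0.001  0.018]
-375 [0.    0.001 0.021]
-380 [0.001 0.001 0.023]
-385 [0.002 0.001 0.026]
-390 [0.003 0.    0.028]
-395 [0.005 0.    0.03 ]
-400 [0.006 0.    0.032]
-405 [0.008 0.    0.034]
-410 [0.01  0.    0.036]
-415 [0.012 0.    0.038]
```

View pics/s7.png

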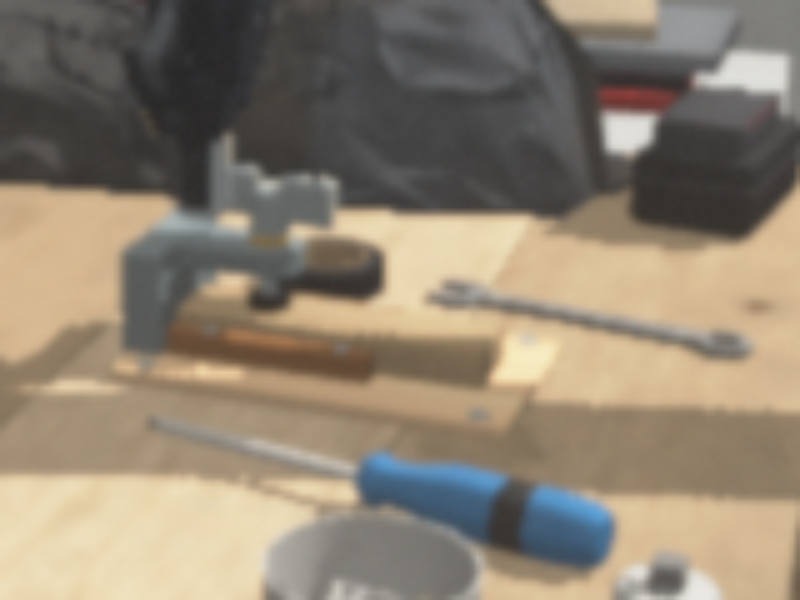

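{"api": "move_arm", "payload": {"steps": "0.001 0.001 0.003 0;0 0.001 0.005 0;0 0.001 0.008 0;-0.001 0.001 0.010 0;-0.001 0.001 0.013 0;-0.001 0.001 0.016 0;0 0.001 0.018 0;0 0.001 0.021 0;0.001 0.001 0.023 0;0.002 0.001 0.026 0;0.002 0.001 0.026 0"}}

```text
t: 12.85
position: [618.1, 123.8, 91.3]
orientation: [[-0.999, 0.0, -0.044], [0.044, -0.001, -0.999], [-0.0, -1.0, 0.001]]
wrist_force: [0.8, 1.1, 0.1]
width: -0.3
```

```bash
python3 - <<'E'
from h import *
s=status.read_state();print(s["position"],s["wrist_force"]); orbit(list(range(-385,-426,-5)))
E
```

```text
[618.10912587 123.80877411  91.25302284] [0.84081956 1.13874615 0.08382571]
-385 [-0.001 -0.001 -0.002]
-390 [ 0.001 -0.001  0.001]
-395 [ 0.002 -0.001  0.003]
-400 [ 0.004 -0.001  0.005]
-405 [ 0.005 -0.001  0.007]
-410 [ 0.007 -0.001  0.009]
-415 [ 0.009 -0.001  0.01 ]
-420 [ 0.012 -0.001  0.012]
-425 [ 0.014 -0.001  0.013]
```

{"api": "move_arm", "payload": {"steps": "0.001 0 0.001 0;0.002 0 0.003 0;0.003 0 0.004 0;0.004 0 0.005 0;0.005 0 0.006 0;0.005 0 0.007 0;0.005 0 0.007 0"}}

```text
t: 13.43
position: [612.8, 117.8, 91.4]
orientation: [[-0.999, 0.0, -0.043], [0.043, -0.0, -0.999], [-0.0, -1.0, 0.0]]
wrist_force: [1.0, 1.4, 0.6]
width: -0.1
```

```bash
python3 - <<'E'
from h import *
s=status.read_state();print(s["position"],s["wrist_force"],s["wrist_torque"]); orbit(list(range(-395,-436,-5)))
cv2.imwrite("pics/s8.png",cv2.resize(viewer.grab_frame("side")[150:270,220:380,::-1],None,fx=5,fy=5))
E
```

```text
[612.76566208 117.84758361  91.39305769] [1.0116279  1.39877815 0.58939844] [ 0.23927014 -0.32255986  0.01171906]
-395 [-0.003 -0.001 -0.003]
-400 [-0.001 -0.001 -0.001]
-405 [ 0.    -0.001  0.001]
-410 [ 0.002 -0.001  0.002]
-415 [ 0.004 -0.001  0.004]
-420 [ 0.006 -0.001  0.006]
-425 [ 0.009 -0.001  0.007]
-430 [ 0.011 -0.001  0.008]
-435 [ 0.014 -0.001  0.008]
```

View pics/s8.png

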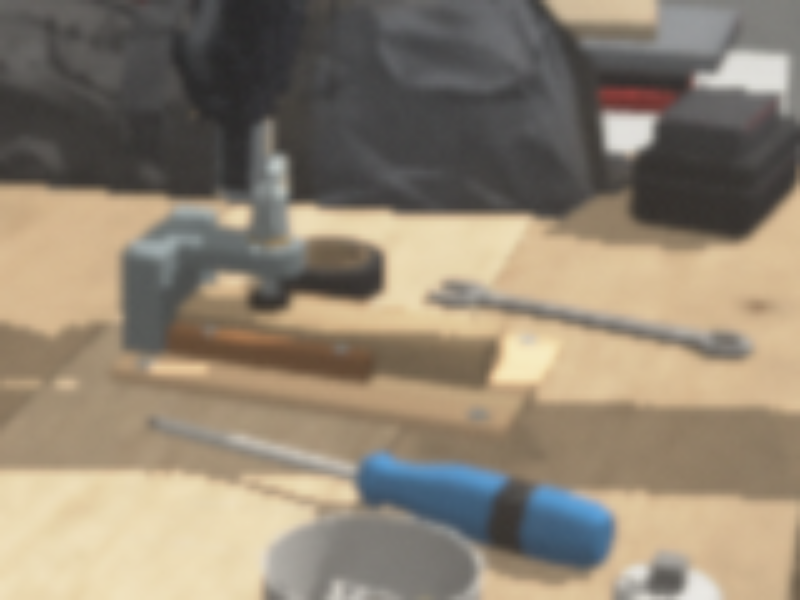

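{"api": "move_arm", "payload": {"steps": "0.002 0 0.002 0;0.004 0 0.004 0;0.006 0 0.006 0;0.007 0 0.0065 0;0.007 0 0.0065 0"}}

```text
t: 13.9
position: [611.3, 116.4, 92.8]
orientation: [[-0.999, 0.015, -0.041], [0.041, 0.009, -0.999], [-0.014, -1.0, -0.009]]
wrist_force: [11.8, 7.3, -8.4]
width: -0.1
```

{"api": "move_arm", "payload": {"steps": "-0.005 0 -0.005 0;-0.012 0 -0.010 0;-0.017 0 -0.014 0;-0.020 0 -0.014 0;-0.020 -0.03 -0.014 0;-0.020 -0.07 -0.014 0;-0.020 -0.11 -0.014 0;-0.020 -0.13 -0.014 0;-0.020 -0.14 -0.014 0;0.03 -0.14 -0.014 0;0.07 -0.14 -0.014 0;0.11 -0.14 -0.014 0;0.15 -0.14 -0.014 0;0.18 -0.14 -0.014 0;0.2 -0.14 -0.014 0;0.2 -0.14 -0.014 0"}}

```text
t: 15.23
position: [400.2, 133.6, 229.0]
orientation: [[-0.999, -0.007, -0.041], [0.041, -0.005, -0.999], [0.006, -1.0, 0.005]]
wrist_force: [0.4, -0.4, 0.2]
width: 0.0
```

```bash
python3 - <<'E'
from h import *
cv2.imwrite("pics/s9.png",cv2.resize(viewer.grab_frame("side")[150:270,220:380,::-1],None,fx=5,fy=5))
cv2.imwrite("pics/t9.png",cv2.resize(viewer.grab_frame("top")[155:265,235:345,::-1],None,fx=5,fy=5,interpolation=cv2.INTER_CUBIC))
E
```

```text
(no output)
```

View pics/s9.png

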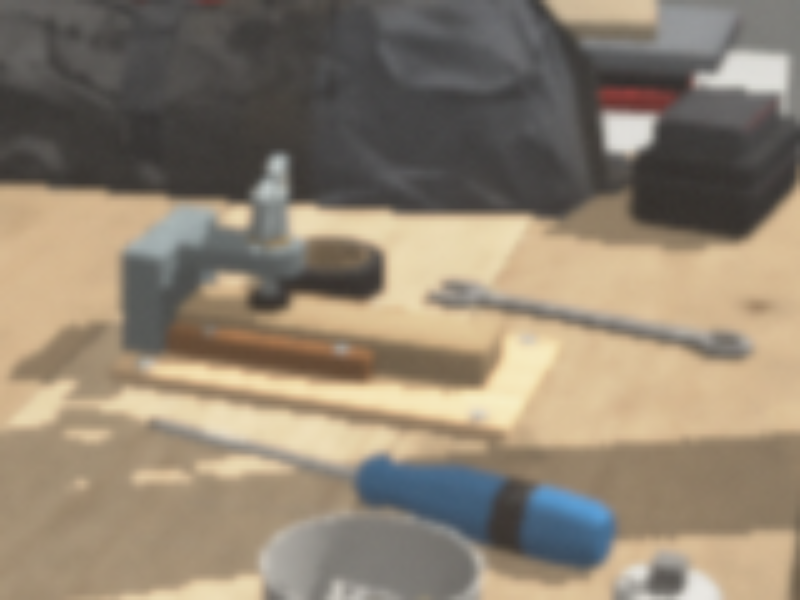

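View pics/t9.png

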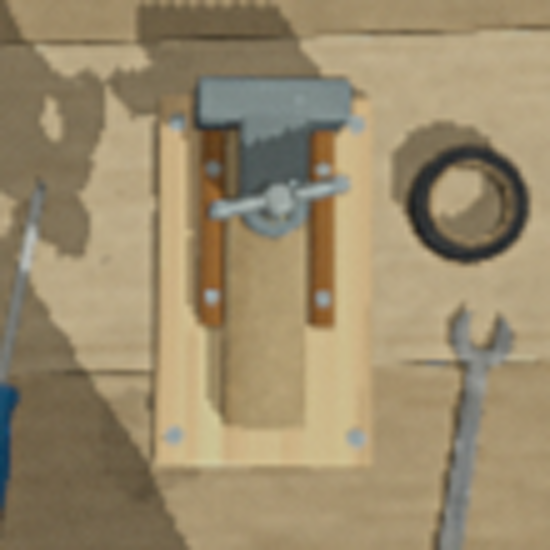

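```bash
python3 - <<'E'
from h import *
s=status.read_state(); print(s["t"],abs(np.array(s["joint_velocities"])).max(),s["wrist_force"]); bot.job_done()
E
```

```text
15.3333 0.05394923431600926 [-0.58463043  0.65854727  0.00280679]
the job is handed in; nothing more can be done
```

The job is done and handed in at about 15.3 s of the 72 s allowed. Handing in reports no verdict, so the checks below are my own.

- **Strip:** I pushed it about 49 mm along the lane with the closed fingertips. It stopped dead against the back stop, with the push force rising to about 8 N. In the last side picture its front corner sits within about half a picture pixel of where a fully home strip should show.
- **Wing screw:** I pushed one wing round clockwise with the closed fingertips in five successive strokes, about 1.65 turns in all. The force then rose to about 14 N sideways while the screw stopped moving. In the last top picture the wings stand at about -76° in the jig frame. The stop at 10.77 rad should put them at -77°, so the screw is at its stop.
- **Pad and strip:** The pad rests on the strip in the last side picture. I could not measure its contact force directly; I infer about 14 N from the screw being at its stop.
- **Other things:** The screwdriver, spanner, tape and tin look unmoved in the last pictures. The robot was clear and touching nothing at the end.

No checks failed. Early on, one corner of the back stop that I read in the side picture disagreed with the jig position fit by about 8 pixels. I had picked the wrong corner, so I left it out.

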